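# Pack the carved figures into the travelling case

### The job

Pack up the small carved figures that lie on the bench: swing the keeper bar out of the way and lay every small figure flat in its own bay of the wooden case, lengthways in the bay, either way round. Then swing the keeper bar fully shut over them until it clicks into its catch, and only after that lower the clear cover gently, slowly, all the way down onto its stop. Leave the tall standing figures undisturbed.

Things in the scene. Friction and masses are not known exactly. Their poses are not given: they have to be found in the camera images.
- case: open wooden case, fixed, 236 x 116 mm, long along its x; origin under its centre, z up. Floor 8 mm up. Four bays at x = -84, -28, 28, 84 mm, y = 0, each 36 mm (x) by 104 mm (y), between ribs 20 mm wide with tops 18 mm up. End walls (x +-115) and front wall (y +55) 24 mm high; hinge wall (y -55) 60 mm high, 330 mm long. Keeper post at x 150, catch block (32 x 44 mm) at x -149, both 64 mm high
- keeper (a joint): keeper bar angle, rad. 0 = shut, along the case over all bays, held by a sprung ball catch; below 0.02 is shut. It grows as the bar swings level to the case's +y, to its stop at 1.8, clear of the bays; at angle a it points along (-cos a, sin a) in the case frame. Friction keeps it where left (under 1 N to move); from 0.05 to 0.03 the catch resists (5 to 10 N at mid length), then snaps
- keeper_hinge (a point): the keeper bar's pivot (vertical axis), at mid height of the bar, 49 mm above the case's underside. The bar is 10 mm thick and 16 mm high (41 to 57 mm above the case's underside), so it passes over lying figures, in or out of the case
- keeper_tip (a point): the free end of the keeper bar, 268 mm from the pivot, at mid height of the bar
- cover (a joint): angle of the clear, wood-framed cover, rad: 0 = lying level on its stop over the whole case (down: below 0.03), growing as it opens up and back about the hinge wall, to 2.0. It starts open, leaning back past upright. Stiff hinge: the cover stays at any angle and moves when pushed with 2 to 4 N at its edge. Gently: slower than 1.2 rad/s over the last 0.4 rad
- cover_hinge (a point): middle of the cover's hinge line, along the case's x at y = -62 mm, 64 mm above the case's underside. The cover is a panel 330 mm long (x), 124 mm from hinge to free edge, 8 mm thick, its inner face on the hinge line; at angle a it runs along (0, cos a, sin a) in the case frame, its outer face 8 mm off towards (0, -sin a, cos a)
- cover_edge (a point): middle of the cover's free edge, on its outer (upper when shut) face, 124 mm from the hinge line; a wooden tab 50 mm long and 8 mm thick sticks out 16 mm beyond it
- fig0: small carved wooden figure, 92 mm long, lying on the bench (three or four there; absent ones read None), about 50 g. A block 64 x 28 x 28 mm (plinth and robe), then a round head with a hat, 22 to 28 mm wide. Origin at the block's centre, 14 mm above what it lies on; x runs lengthways to the head: plinth end 32 mm behind the origin, hat end 60 mm ahead
- fig1: small carved wooden figure, 92 mm long, lying on the bench (three or four there; absent ones read None), about 50 g. A block 64 x 28 x 28 mm (plinth and robe), then a round head with a hat, 22 to 28 mm wide. Origin at the block's centre, 14 mm above what it lies on; x runs lengthways to the head: plinth end 32 mm behind the origin, hat end 60 mm ahead
- fig2: small carved wooden figure, 92 mm long, lying on the bench (three or four there; absent ones read None), about 50 g. A block 64 x 28 x 28 mm (plinth and robe), then a round head with a hat, 22 to 28 mm wide. Origin at the block's centre, 14 mm above what it lies on; x runs lengthways to the head: plinth end 32 mm behind the origin, hat end 60 mm ahead
- fig3: small carved wooden figure, 92 mm long, lying on the bench (three or four there; absent ones read None), about 50 g. A block 64 x 28 x 28 mm (plinth and robe), then a round head with a hat, 22 to 28 mm wide. Origin at the block's centre, 14 mm above what it lies on; x runs lengthways to the head: plinth end 32 mm behind the origin, hat end 60 mm ahead
- tall0: carved figure standing upright on the bench, 150 mm tall, 51 mm square; stock on show, not to be packed or disturbed. Origin under its plinth, z axis up
- tall1: carved figure standing upright on the bench, 120 mm tall, 41 mm square; stock on show, not to be packed or disturbed. Origin under its plinth, z axis up
- tall2: carved figure standing upright on the bench, 140 mm tall, 48 mm square; stock on show, not to be packed or disturbed. Origin under its plinth, z axis up
Mind the look-alikes: they are no part of the job. What is shaped like the fig0 but green or turquoise is not meant.

How it is judged:
On the way, in this order (a step that is already met when the one before it is completed fails the run):
1. every small figure lies flat in a bay of the case (z of fig0 in the frame of case between 0.016 and 0.027 m and x of fig0 in the frame of case between -0.115 and 0.115 m and y of fig0 in the frame of case between -0.04 and 0.04 m and angle between the x axis of each of fig0, fig1, fig2, fig3 and the y axis of case, either way round below 0.2 rad and z of fig1 in the frame of case between 0.016 and 0.027 m and x of fig1 in the frame of case between -0.115 and 0.115 m and y of fig1 in the frame of case between -0.04 and 0.04 m and z of fig2 in the frame of case between 0.016 and 0.027 m and x of fig2 in the frame of case between -0.115 and 0.115 m and y of fig2 in the frame of case between -0.04 and 0.04 m and z of fig3 in the frame of case between 0.016 and 0.027 m and x of fig3 in the frame of case between -0.115 and 0.115 m and y of fig3 in the frame of case between -0.04 and 0.04 m), for 0.2 s.
2. the keeper bar is shut in its catch (value of joint keeper below 0.02 rad), for 0.3 s.
3. the cover is down on its stop (value of joint cover below 0.03 rad), for 0.2 s.
At the end, for the whole second after the job is handed in: Every small figure lies flat on the floor of a bay (its centre 16 to 27 mm above the case's underside, its length within 0.2 rad of the bay's), the keeper bar is shut in its catch (below 0.02 rad), the cover is down on its stop (below 0.03 rad) and at rest (all of step 1 and value of joint keeper below 0.02 rad and value of joint cover below 0.03 rad and velocity of joint cover between -0.05 and 0.05 rad/s); the robot touches nothing.
It fails at once if the cover is slammed: it goes down faster than 1.2 rad/s over its last 0.4 rad (value of joint cover below 0.4 rad and velocity of joint cover below -1.2 rad/s).
It fails at once if a tall standing figure is knocked over or pushed more than 4 cm (distance of any of tall0, tall1, tall2 from where it was at the start of the episode above 0.04 m or angle between any of tall0, tall1, tall2's own z axis and vertical above 0.5 rad).
Of fig0, fig1, fig2, fig3 only 3 to 4 are there at a start; the rules pass over those that are not, and their reading is None.
At some moment in a run one of fig0, fig1, fig2, fig3 may be knocked a few centimetres aside while the robot is not near it.
Once in a run the grip may slacken for a moment while it holds something.
It also fails if it takes over 208 s, if anything falls off the work surface, if the arm or the gripper's body presses on something with over 40 N, if the wrist force passes 120 N, or if a joint passes its speed limit or range.

### The arm

A 6-joint arm with a two-finger parallel gripper is mounted at the origin on the work surface. World frame = base frame: x ahead of the robot, y to its left, z up, the work surface at z = 0. Lengths are in m, angles in rad, forces in N, time in s.
With the tool pointing down it reaches from about 0.425 to 0.95 m from the base axis. Payload 3.5 kg.
Tool frame: the origin (TCP) lies on the centre line of the jaws, within the pads' length; the fingertips stand 19 mm ahead of it and the grasp point (between the pads) is the TCP; z points along the fingers, y is the line along which they close (so a half turn about z gives the same grasp; the last joint's range is limited). The gripper opens to 85 mm and grips with 20 to 120 N. Pads are 22 mm wide; open, the fingers measure 114 mm over their backs; the gripper's body (76 mm by 85 mm) begins 54 mm behind the grasp point. The pads swing forward as they close: fully open they stand 13 mm farther back than shut.
Start: joints at [1.06, 0.286, 1.577, -0, 1.279, -0.15], TCP at [0.238, 0.632, 0.25] pointing down, gripper open.
Joint ranges: [-2.77, 2.77], [-0.9, 2.22], [0.21, 2.48], [-1.53, 4.67], [0.24, 2.81], [-2.84, 2.84]. Speed limits (rad/s): [2.79, 2.79, 3.14, 3.14, 3.14, 3.14].

### API

Orientations are given as a unit quaternion [x, y, z, w].
In Python, from plant import ctrl, imaging gives the robot as it stands. The module is installed in compiled form; this text tells all that it offers.
- The arm moves only by the shell command python3 -m handwheel 'ROWS' [OPENING] [FORCE]. ROWS is JSON, one flat list of numbers, 6 for each row, row after row: the shift along the world's x, y, z in units of 150 mm (1.0 is 150 mm), then the turn, a rotation vector about the world's x, y, z in units of 90 degrees (1.0 is 90 degrees). In form: [tx, ty, tz, rx, ry, rz, tx, ty, tz, rx, ry, rz, ...]. A call has 1 to 5 rows; each row shifts and turns the commanded pose from where the row before left it; what a row does not reach is not made up. A row lasts 1/12 s, in which the tool goes at most 41.7 mm and 7.16 degrees, less where a joint would pass 70% of its speed; a pose out of reach is approached as far as the arm can. A call with a number of a shift or a turn outside -1 to 1 is refused whole. A call with a gripper value outside its range is refused whole. OPENING is the opening, from 0 (shut) to 1 (fully open), set as the call begins (- or left out, the last holds). The fingers move at their own pace and stop on an object; FORCE is the grip in N (left out, the last holds). Time passes only in rows, so rows that do not move let the fingers close. It gives the time, the measured TCP pose, the force, the opening and the grip force at its end, in the units of the state.
- ctrl.get_state(): the state, without advancing time (a new reading comes with each control period).
- imaging.read_camera(name): name is "scene" or "top" or "wrist"; returns (picture, depth): 420x560x3 uint8, blue, green, red; 420x560 float32, m along the optical axis (not along the pixel's ray), 0 where there is no reading.
- imaging.get_calibration(name): a dict with "fovy" (degrees; the focal length in pixels is half the picture's height over the tangent of half this angle, whatever the lens; pixels are square), "cx", "cy" (the principal point, pixels), "R" (3x3) and "t" (3): a world point X has camera coordinates R X + t. Camera axes: x right, y down, z forward; pixel columns grow to the right and rows downward; lengths in m; the calibration is good to about 2 mm. A picture is of the moment at which its call begins: read the wrist's pose just before it. get_calibration takes no time and is no camera call; for the wrist camera it gives the pose at the moment of the call.
- ctrl.sign_off(): hands the job in; it is judged then, once.
The state is a dict: "time": time; "qpos": joint angles; "dq": joint speeds; "joint_efforts": joint torques, N m; "eef_pos": TCP position; "tcp_rot": TCP orientation; "contact_force": force on the tool from outside, world axes, zero at the start; "wrist_torque": the same for the moment, N m; "opening": opening from 0.0 (shut) to 1.0 (fully open); "finger_force": force on a finger pad.
Only numpy, scipy, OpenCV 4.12 (cv2) and the standard library are available. Lean on these libraries where they do the work, as an engineer would, in place of code of your own. Each camera call takes 0.05 s, during which the arm holds its last target. There are 200 camera calls.

## Working session

There is one attempt and no reset: what is moved stays moved. The work goes in short steps, Python scripts to look and compute and a shell command to move; the robot and the scene stay as the last step left them, time stands still between calls to the robot, and variables do not carry over. Pictures are saved under pics/ and viewed, at most 14 in all, crops included, and the job is handed in when it is done.

```bash
mkdir -p pics
cat > h.py <<'E'
import numpy as np, cv2
from plant import ctrl, imaging
def snap(n,f):
    p,d=imaging.read_camera(n); c=imaging.get_calibration(n)
    cv2.imwrite('pics/%s.png'%f,p); np.savez('pics/%s.npz'%f,d=d,p=p,**{k:np.array(c[k]) for k in c}); return p,d,c
def world(d,c):
    f=210/np.tan(np.radians(float(c['fovy']))/2); v,u=np.mgrid[0:420,0:560]
    X=np.stack([(u-c['cx'])/f*d,(v-c['cy'])/f*d,d],-1)
    return (X-np.array(c['t']))@np.array(c['R'])
E
python3 - <<'E'
from h import *
print(ctrl.get_state())
for n in ['top','scene']:
    p,d,c=snap(n,n+'0'); print(c)
E
```

```text
{'time': 0.0, 'qpos': array([ 1.05999858e+00,  2.87215723e-01,  1.57815579e+00, -3.42217736e-05,
        1.27862018e+00, -1.49982750e-01]), 'dq': array([-0.00118978,  0.00017615, -0.00139097,  0.00257011, -0.00106719,
       -0.00078973]), 'joint_efforts': array([-5.85874950e-04, -4.05978405e+01, -2.92622888e+01, -1.30367421e-04,
        5.84892870e-03,  8.17336172e-06]), 'eef_pos': array([0.23796717, 0.63101062, 0.24892524]), 'tcp_rot': array([ 1.79425477e-01,  9.83770837e-01, -1.13996023e-03, -3.73645523e-04]), 'contact_force': array([1.6095755 , 0.95808969, 0.44263377]), 'wrist_torque': array([0.02458087, 0.02332351, 0.03419509]), 'finger_force': 0.0, 'opening': 0.9981780060600263}
{'fovy': 51.39044069105442, 'cx': 274.9807272713307, 'cy': 212.9982403598895, 'R': array([[-0.00768295, -0.99995166,  0.00613601],
       [-0.98757257,  0.00662429, -0.15702399],
       [ 0.15697575, -0.00726616, -0.98757573]]), 't': array([0.12503813, 0.44997179, 1.0703967 ])}
{'fovy': 57.73722278915951, 'cx': 279.01129758350174, 'cy': 218.22495745116066, 'R': array([[ 0.55758022,  0.83001761,  0.0132316 ],
       [ 0.61943591, -0.40540101, -0.67227165],
       [-0.5526332 ,  0.3830415 , -0.7401863 ]]), 't': array([-0.33485529, -0.18974802,  1.30610571])}
```

View pics/top0.png

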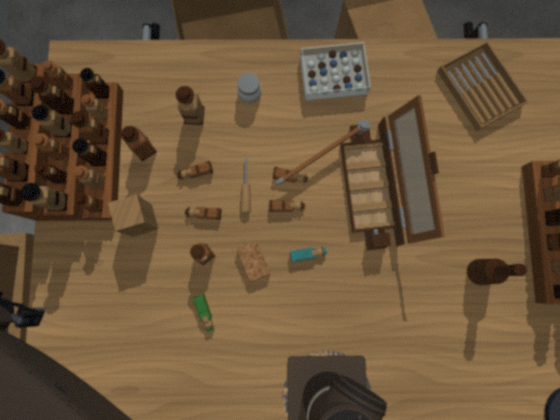

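View pics/scene0.png

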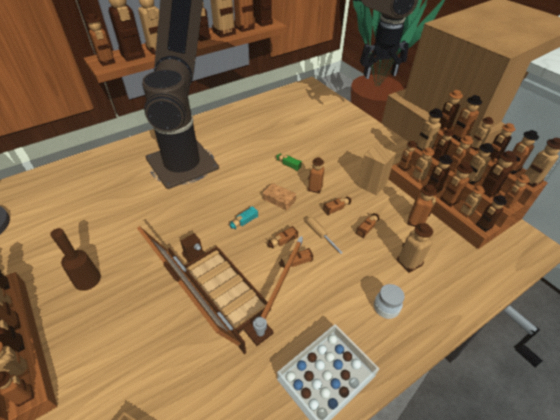

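The top view shows four brown figures at about (195,171), (204,213), (290,175) and (286,206). The keeper bar runs from (362,128) to (279,181) over one of them. The case is around (370,190) with the cover leaning back to its right, and the tall figures stand at (190,105), (138,142) and (202,252). The green (204,312) and turquoise (308,255) figures are decoys.

```bash
cat >> h.py <<'E'
def blob(W,p,u0,v0,r=22,zlo=.008,zhi=.036):
    "PCA box of the raised points around a pixel"
    m=np.zeros(W.shape[:2],bool); m[v0-r:v0+r,u0-r:u0+r]=1
    m&=(W[...,2]>zlo)&(W[...,2]<zhi)
    n,l=cv2.connectedComponents(m.astype(np.uint8)); 
    k=np.bincount(l[m]).argmax(); m=l==k
    q=W[m][:,:2].astype(np.float32); (c,s,a)=cv2.minAreaRect(q)
    return dict(n=int(m.sum()),c=np.round(c,3),s=np.round(s,3),a=round(a,1),zmax=round(float(W[m][:,2].max()),3))
E
python3 - <<'E'
from h import *
z=np.load('pics/top0.npz'); W=world(z['d'],z)
for u,v in [(195,171),(204,213),(290,175),(286,206),(308,255),(204,312)]: print(u,v,blob(W,z['p'],u,v))
pts=dict(bar=[(279,181),(300,168),(330,148),(345,139),(355,133)],post=[(362,128),(358,138)],catch=[(374,240),(378,236)],bays=[(368,158),(370,178),(372,197),(374,216)],frontwall=[(343,160),(349,225)],hinge=[(384,140),(400,242)],covertab=[(434,162)],talls=[(185,95),(130,132),(203,247)],bench=[(250,300)])
for k in pts:
    for u,v in pts[k]: print(k,u,v,np.round(W[v,u],3))
# figure height profile
big=np.hstack([cv2.resize(z['p'][145:245,165:325],None,fx=5,fy=5,interpolation=cv2.INTER_CUBIC)]); cv2.imwrite('pics/c0.png',big)
cv2.imwrite('pics/c1.png',cv2.resize(z['p'][90:260,320:460],None,fx=3.5,fy=3.5,interpolation=cv2.INTER_CUBIC))
E
```

```text
195 171 {'n': 373, 'c': array([0.568, 0.333]), 's': array([0.029, 0.092]), 'a': 13.6, 'zmax': 0.031}
204 213 {'n': 375, 'c': array([0.458, 0.309]), 's': array([0.093, 0.028]), 'a': 85.6, 'zmax': 0.033}
290 175 {'n': 146, 'c': array([0.558, 0.106]), 's': array([0.044, 0.029]), 'a': 76.3, 'zmax': 0.033}
286 206 {'n': 351, 'c': array([0.475, 0.093]), 's': array([0.088, 0.029]), 'a': 89.2, 'zmax': 0.033}
308 255 {'n': 367, 'c': array([0.351, 0.039]), 's': array([0.028, 0.092]), 'a': 8.9, 'zmax': 0.033}
204 312 {'n': 409, 'c': array([0.205, 0.301]), 's': array([0.092, 0.029]), 'a': 21.6, 'zmax': 0.034}
bar 279 181 [0.529 0.111 0.056]
bar 300 168 [0.562 0.058 0.056]
bar 330 148 [ 0.615 -0.02   0.054]
bar 345 139 [ 0.641 -0.06   0.047]
bar 355 133 [ 0.67  -0.094  0.01 ]
post 362 128 [ 0.667 -0.103  0.056]
post 358 138 [ 0.656 -0.101  0.01 ]
catch 374 240 [ 0.378 -0.119  0.065]
catch 378 236 [ 0.388 -0.13   0.063]
bays 368 158 [ 0.602 -0.127  0.004]
bays 370 178 [ 0.547 -0.13   0.007]
bays 372 197 [ 0.496 -0.133  0.007]
bays 374 216 [ 0.445 -0.135  0.01 ]
frontwall 343 160 [ 0.592 -0.057  0.023]
frontwall 349 225 [ 0.424 -0.071 -0.002]
hinge 384 140 [ 0.638 -0.161  0.045]
hinge 400 242 [ 0.374 -0.188  0.046]
covertab 434 162 [ 0.537 -0.229  0.195]
talls 185 95 [0.716 0.333 0.152]
talls 130 132 [0.63  0.463 0.138]
talls 203 247 [0.36  0.29  0.111]
bench 250 300 [ 0.234  0.187 -0.001]
```

View pics/c0.png

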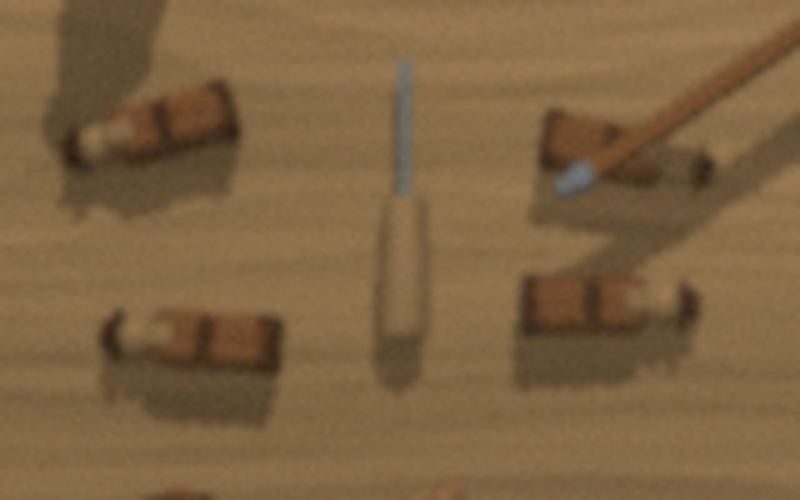

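View pics/c1.png

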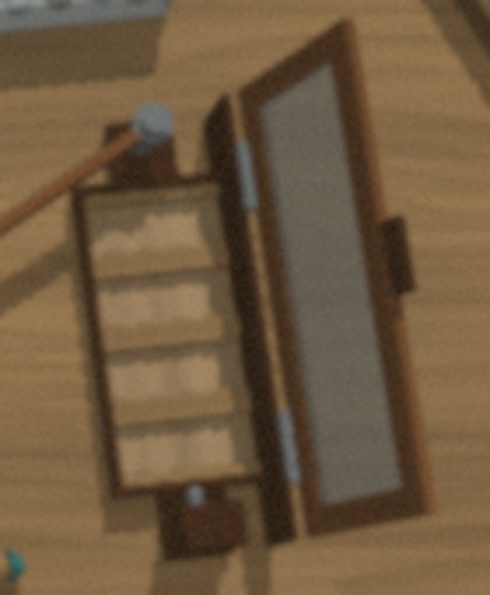

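```bash
cat > fit.py <<'E'
from h import *
from scipy.optimize import minimize
def model(x,y):
    z=np.zeros_like(x)
    z[(abs(x)<118)&(abs(y)<58)]=18
    for b in (-84,-28,28,84): z[(abs(x-b)<18)&(abs(y)<52)]=8
    z[((abs(x)>112)&(abs(x)<118)&(abs(y)<58))|((abs(x)<118)&(y>52)&(y<58))]=24
    z[(y>-58)&(y<-52)&(abs(x)<165)]=60
    z[(abs(x+149)<16)&(abs(y)<22)]=64
    return z
def fit(W,g):
    P=W.reshape(-1,3)*1000; P=P[(P[:,0]>280)&(P[:,0]<760)&(P[:,1]>-170)&(P[:,1]<30)&(P[:,2]>-5)&(P[:,2]<75)]
    def cost(q):
        c,s=np.cos(q[2]),np.sin(q[2]); d=P[:,:2]-q[:2]; x=d[:,0]*c+d[:,1]*s; y=-d[:,0]*s+d[:,1]*c
        k=(x<125)&(x>-175)&(y>-56)&(y<72)
        return np.minimum(abs(model(x,y)-P[:,2]),12)[k].mean()+(~k).mean()*0
    best=None
    for dx in(-8,0,8):
      for dy in(-8,0,8):
        r=minimize(cost,[g[0]+dx,g[1]+dy,g[2]],method='Nelder-Mead',options=dict(initial_simplex=[[g[0]+dx,g[1]+dy,g[2]],[g[0]+dx+8,g[1]+dy,g[2]],[g[0]+dx,g[1]+dy+8,g[2]],[g[0]+dx,g[1]+dy,g[2]+.06]]))
        if best is None or r.fun<best.fun: best=r
    return best.x,best.fun
if __name__=='__main__':
    for n,g in (('top0',(518,-117,.1)),('scene0',(518,-117,.1))):
        z=np.load('pics/%s.npz'%n); W=world(z['d'],z); q,f=fit(W,g); print(n,q,f)
        c,s=np.cos(q[2]),np.sin(q[2]); R=np.array([[c,-s],[s,c]])
        for n2,p in dict(pivot=(150,0),catch=(-149,0),hingeL=(-165,-62)).items(): print(n2,R@p+q[:2])
        # cover points
        P=W.reshape(-1,3)*1000; D=(P[:,:2]-q[:2])@R; k=(abs(D[:,0])<160)&(D[:,1]<-70)&(D[:,1]>-150)&(P[:,2]>85)&(P[:,2]<210)
        if k.sum()>20: pf=np.polyfit(P[k,2]-64,D[k,1]+62,1); print('cover angle',np.pi/2-np.arctan(pf[0]),pf,k.sum())
        # bar
        k=(P[:,2]>46)&(P[:,2]<61)&(D[:,1]>15)&(D[:,0]<150)&(D[:,0]>-60)&(D[:,1]<270)
        if k.sum()>20: vx,vy,x0,y0=cv2.fitLine(D[k].astype(np.float32),cv2.DIST_HUBER,0,.01,.01).ravel(); print('bar',k.sum(),np.arctan2(abs(vy),abs(vx)),'y=0 at x',x0-y0*vx/vy)
E
python3 fit.py
```

```text
top0 [ 5.28979181e+02 -1.21358712e+02  9.93946422e-02] 3.156433517471294
pivot [ 678.2388441  -106.47405214]
catch [ 380.71458315 -136.14414054]
hingeL [ 370.94587848 -199.42583149]
cover angle 1.8931624144746135 [-0.3340174  -3.00639167] 4169
bar 438 1.0793889 y=0 at x 148.85812
scene0 [ 5.27112278e+02 -1.17740613e+02  1.02817253e-01] 2.928940363589095
pivot [ 676.32012167 -102.34518383]
catch [ 378.89915232 -133.03340621]
hingeL [ 369.34709305 -196.34816092]
cover angle 1.917287055837541 [-0.3610567  -2.55749763] 1222
bar 425 1.0834508 y=0 at x 151.47356
```

```bash
A='x'; python3 -m handwheel '[0.11,-0.235,0,0,0,-0.0415,0.11,-0.235,0,0,0,-0.0415,0.11,-0.235,0,0,0,-0.0415,0.11,-0.235,0,0,0,-0.0415,0.11,-0.235,0,0,0,-0.0415]' 0 40
python3 -m handwheel '[0.11,-0.235,0,0,0,-0.0415,0.11,-0.235,0,0,0,-0.0415,0.11,-0.235,0,0,0,-0.0415,0.11,-0.235,0,0,0,-0.0415,0.11,-0.235,0,0,0,-0.0415]'
python3 -m handwheel '[0.11,-0.235,0,0,0,-0.0415,0.11,-0.235,0,0,0,-0.0415,0.11,-0.235,0,0,0,-0.0415,0.11,-0.235,0,0,0,-0.0415,0.11,-0.235,0,0,0,-0.0415]'
python3 -m handwheel '[0.13,-0.235,0,0,0,-0.0415,0.13,-0.235,-0.02,0,0,-0.0415,0,0,-0.25,0,0,0,0,0,-0.25,0,0,0,0,0,0,0,0,0]'
```

```text
time: 0.52
eef_pos: [0.3208, 0.4535, 0.2496]
tcp_rot: [0.338, 0.941, -0.001, -0.0]
contact_force: [0.8, 0.9, 1.0]
opening: 0.299
finger_force: 0.0
time: 0.93
eef_pos: [0.4033, 0.2772, 0.2499]
tcp_rot: [0.486, 0.874, -0.0, -0.0]
contact_force: [0.0, 1.5, -0.1]
opening: 0.001
finger_force: 0.0
time: 1.35
eef_pos: [0.4859, 0.1009, 0.25]
tcp_rot: [0.622, 0.783, -0.0, -0.0]
contact_force: [-0.2, 0.5, 0.1]
opening: 0.003
finger_force: 0.0
time: 1.77
eef_pos: [0.5196, 0.032, 0.164]
tcp_rot: [0.671, 0.741, -0.005, -0.007]
contact_force: [-1.2, 0.4, -1.3]
opening: -0.006
finger_force: 0.0
```

```bash
python3 -m handwheel '[0,0,-0.24,0,0,0,0,0,-0.24,0,0,0,0,0,-0.24,0,0,0,0,0,0,0,0,0]'
python3 -m handwheel '[0.128,0.0535,0,0,0,0,0.128,0.0535,0,0,0,0,0.128,0.0535,0,0,0,0,0.128,0.0535,0,0,0,0]'
python3 -m handwheel '[0.128,0.0535,0,0,0,0,0.128,0.0535,0,0,0,0,0.128,0.0535,0,0,0,0,0.128,0.0535,0,0,0,0,0,0,0,0,0,0]'
python3 -m handwheel '[-0.1,0,0.1,0,0,0,-0.2,0.05,0.2,0,0,0,-0.2,0.1,0.2,0,0,0,-0.2,0.1,0.2,0,0,0,-0.2,0.1,0.2,0,0,0]' 0.75
cat > look.py <<'E'
import sys
from h import *
# figures: raised blobs in the bench area, brown; q = case
def figs(W,p):
    m=((W[...,2]>.012)&(W[...,2]<.036)&(W[...,0]>.38)&(W[...,0]<.68)&(W[...,1]>-.02)&(W[...,1]<.44)).astype(np.uint8)
    n,l=cv2.connectedComponents(m); hsv=cv2.cvtColor(p,cv2.COLOR_BGR2HSV)
    for i in range(1,n):
        k=l==i
        if k.sum()<120: continue
        q=(W[k][:,:2]*1000).astype(np.float32); mu=q.mean(0)
        c,s,a=cv2.minAreaRect(q); bx=cv2.boxPoints((c,s,a)); e=bx[1]-bx[0]; f=bx[2]-bx[1]; e=e if np.hypot(*e)>np.hypot(*f) else f
        L=np.hypot(*e); e=e/L; t=(q-c)@e; w=(q-c)@np.array([-e[1],e[0]])
        # darkest narrow end / pale face = head: compare brightness of the ends' inner parts
        val=hsv[...,2][k]; g=[np.median(val[(t>sg*10-0)&(t<40)]) if sg>0 else np.median(val[(t<-10)&(t>-40)]) for sg in (1,-1)]
        wid=[np.ptp(w[(t>18)&(t<35)]),np.ptp(w[(t<-18)&(t>-35)])]
        sg=1 if wid[0]<wid[1] else -1
        print('c',np.round(c,1),'size',np.round(s,1),'n',k.sum(),'head dir deg',round(np.degrees(np.arctan2(sg*e[1],sg*e[0])),1),'wid',np.round(wid,1),'val',g,'origin',np.round(np.array(c)-14*sg*e,1),'px',np.argwhere(k).mean(0)[::-1].round())
if __name__=='__main__':
    p,d,c=snap('top',sys.argv[1]); figs(world(d,c),p); print(ctrl.get_state()['time'])
E
python3 look.py top1
```

```text
time: 2.1
eef_pos: [0.5194, 0.0333, 0.0583]
tcp_rot: [0.67, 0.742, -0.004, -0.006]
contact_force: [-2.9, 0.2, -0.7]
opening: -0.006
finger_force: 0.0
time: 2.43
eef_pos: [0.6035, 0.0652, 0.0677]
tcp_rot: [0.67, 0.742, 0.001, 0.001]
contact_force: [-0.1, -1.2, 0.1]
opening: -0.0
finger_force: 0.3
time: 2.85
eef_pos: [0.6827, 0.0981, 0.069]
tcp_rot: [0.67, 0.743, 0.003, 0.003]
contact_force: [0.6, -0.1, 0.1]
opening: 0.002
finger_force: 0.0
time: 3.27
eef_pos: [0.5492, 0.1458, 0.195]
tcp_rot: [0.67, 0.742, 0.0, 0.0]
contact_force: [0.2, 0.1, -0.2]
opening: 0.708
finger_force: 0.0
c [568.3 333.1] size [28.9 92.2] n 361 head dir deg 104.5 wid [27.4 21.3] val [np.float64(119.5), np.float64(117.0)] origin [571.8 319.5] px [195. 170.]
c [457.6 309.7] size [92.4 28.3] n 368 head dir deg 86.2 wid [19.2 27.9] val [np.float64(132.0), np.float64(120.5)] origin [456.7 295.7] px [204. 212.]
3.3167
```

View pics/top1.png

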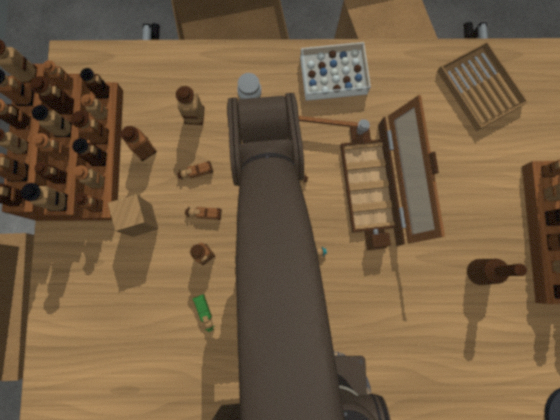

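The bar is now swung right out (bar from (362,122) to under the gripper at about (298,120)), clear of the bays. The arm hides the two right-hand figures, so I take the left two first.

```bash
python3 -m handwheel '[0.04,0.228,-0.06,0,0,0.02,0.04,0.228,-0.06,0,0,0.02,0.04,0.228,-0.1,0,0,0.02,0.04,0.228,-0.1,0,0,0.02,0.03,0.228,-0.1,0,0,0.017]' 0.65
python3 -m handwheel '[0,0,-0.1,0,0,0,0,0,0,0,0,0,0,0,0,0,0,0]'
python3 - <<'E'
from h import *
p,d,c=snap('wrist','w1'); W=world(d,c); m=(W[...,2]>.012)&(W[...,2]<.036)&(d>0)
s=ctrl.get_state(); print(s['eef_pos'],s['opening'])
n,l=cv2.connectedComponents(m.astype(np.uint8))
for i in range(1,n):
    k=l==i
    if k.sum()>1500: print(k.sum(),cv2.minAreaRect((W[k][:,:2]*1000).astype(np.float32)),np.argwhere(k).mean(0))
E
```

```text
time: 3.73
eef_pos: [0.5797, 0.3181, 0.1312]
tcp_rot: [0.611, 0.792, 0.001, 0.001]
contact_force: [0.5, -0.1, -0.4]
opening: 0.648
finger_force: 0.0
time: 3.98
eef_pos: [0.5786, 0.316, 0.114]
tcp_rot: [0.612, 0.791, -0.001, -0.0]
contact_force: [0.0, 0.9, 0.2]
opening: 0.649
finger_force: 0.0
[0.57943902 0.31573672 0.11506578] 0.6493406350703076
6199 ((458.9640808105469, 309.5779113769531), (92.08232879638672, 28.38886833190918), 85.38469696044922) [184.91918051 107.04403936]
5246 ((569.1516723632812, 333.3458557128906), (28.090044021606445, 91.44427490234375), 15.207001686096191) [191.39897064 277.0507053 ]
1826 ((725.8232421875, 339.3891296386719), (50.63676071166992, 51.46012878417969), 86.55297088623047) [222.89704272 474.2973713 ]
```

View pics/w1.png

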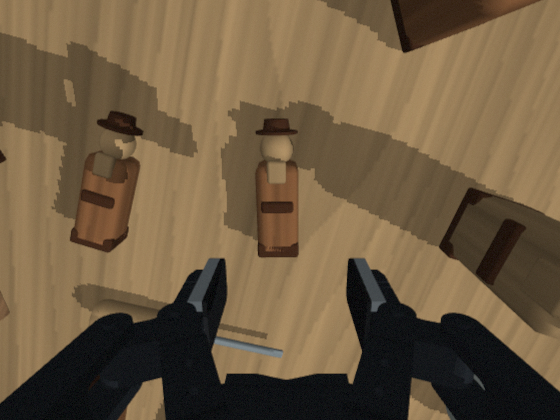

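The wrist view shows the figure at (277,190), centred and aligned with the jaws, and the second one at (107,185). Both agree with the top view.

```bash
python3 -m handwheel '[-0.02,0.013,-0.18,0,0,0,-0.02,0.013,-0.18,0,0,0,0,0,-0.18,0,0,0,0,0,0,0,0,0,0,0,0,0,0,0]'
python3 -m handwheel '[0,0,0,0,0,0,0,0,0,0,0,0,0,0,0,0,0,0,0,0,0,0,0,0,0,0,0,0,0,0]' 0.1 40
```

```text
time: 4.45
eef_pos: [0.5732, 0.319, 0.0329]
tcp_rot: [0.612, 0.791, -0.001, -0.0]
contact_force: [0.9, 0.5, 0.9]
opening: 0.65
finger_force: 0.0
time: 4.87
eef_pos: [0.5758, 0.3208, 0.0362]
tcp_rot: [0.612, 0.791, 0.002, 0.002]
contact_force: [0.1, -1.9, 7.2]
opening: 0.316
finger_force: 40.4
```

```bash
python3 -m handwheel '[0,0,0.15,0,0,0,0,0,0.25,0,0,0,0,0,0.25,0,0,0,0.019,-0.228,0,0,0,-0.0075,0.019,-0.228,0,0,0,-0.0075]'
python3 -m handwheel '[0.019,-0.228,0,0,0,-0.0075,0.019,-0.228,0,0,0,-0.0075,0.019,-0.228,0,0,0,-0.0075,0.019,-0.228,0,0,0,-0.0075,0.019,-0.228,0,0,0,-0.0075]'
python3 -m handwheel '[0.019,-0.228,0,0,0,-0.0075,0.019,-0.228,0,0,0,-0.0075,0.019,-0.228,0,0,0,-0.0075,0.019,-0.228,0,0,0,-0.0075,0.019,-0.228,0,0,0,-0.0075]'
python3 -m handwheel '[0.019,-0.228,0,0,0,-0.0075,0,0,0,0,0,0,0,0,0,0,0,0]'
```

```text
time: 5.28
eef_pos: [0.5816, 0.2533, 0.1355]
tcp_rot: [0.62, 0.785, 0.004, 0.003]
contact_force: [0.6, -0.9, -1.3]
opening: 0.315
finger_force: 39.6
time: 5.7
eef_pos: [0.5935, 0.0794, 0.1309]
tcp_rot: [0.644, 0.765, 0.0, 0.0]
contact_force: [0.8, -0.5, -0.6]
opening: 0.314
finger_force: 39.6
time: 6.12
eef_pos: [0.6078, -0.0918, 0.1309]
tcp_rot: [0.666, 0.746, 0.0, 0.0]
contact_force: [1.0, 0.3, -0.9]
opening: 0.312
finger_force: 39.6
time: 6.37
eef_pos: [0.6107, -0.1262, 0.1308]
tcp_rot: [0.672, 0.741, 0.0, 0.0]
contact_force: [-0.2, 0.7, -0.6]
opening: 0.315
finger_force: 39.6
```

Run:
```python
from fit import *
p,d,c=snap('wrist','w2'); W=world(d,c); print(ctrl.get_state()['eef_pos'],ctrl.get_state()['time'])
W2=W.copy(); W2[d<=0]=9
# held figure/fingers are above .08
print(fit(W2,(528,-119,.1)))
m=(W[...,2]>.08)&(W[...,2]<.16)&(d>0); m[:, :150]=0; m[:,430:]=0
print(W[m].min(0),W[m].max(0),m.sum())
```

```text
[ 0.61048518 -0.12477291  0.13048026] 6.4167
(array([ 5.27065436e+02, -1.19855010e+02,  1.03612406e-01]), np.float64(1.4190453471603073))
[ 0.55185736 -0.2056824   0.08000991] [ 0.69647893 -0.06388541  0.15998514] 21000
```

View pics/w2.png

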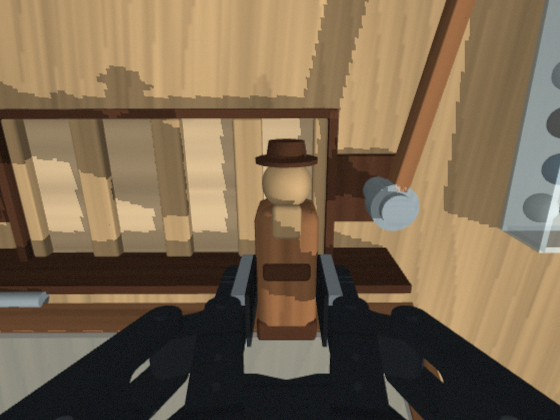

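The wrist view shows the figure firmly held above the right-hand end bay (290,240), head to the front wall. The keeper pivot is at (395,207) with the bar swung away.

```bash
python3 -m handwheel '[0.012,0,-0.2,0,0,0,0,0,-0.2,0,0,0,0,0,-0.12,0,0,0,0,0,-0.05,0,0,0,0,0,0,0,0,0]'
python3 -m handwheel '[0,0,0,0,0,0,0,0,0,0,0,0,0,0,0,0,0,0]' 0.47
python3 -m handwheel '[0,0,0.1,0,0,0,0,0,0.2,0,0,0,0,0,0.25,0,0,0,0,0,0,0,0,0]'
python3 - <<'E'
from fit import *
p,d,c=snap('wrist','w3'); W=world(d,c); q=np.array([527.3,-119.7]); a=.103; R=np.array([[np.cos(a),-np.sin(a)],[np.sin(a),np.cos(a)]])
D=(W[...,:2]*1000-q)@R
m=(abs(D[...,0]-84)<28)&(abs(D[...,1])<52)&(W[...,2]>.026)&(W[...,2]<.045)&(d>0)
print(cv2.minAreaRect(D[m].astype(np.float32)),m.sum(),np.percentile(W[m][:,2],[10,50,90]))
E
```

```text
time: 6.83
eef_pos: [0.6119, -0.1224, 0.0448]
tcp_rot: [0.67, 0.743, -0.0, -0.001]
contact_force: [1.2, -1.2, -0.2]
opening: 0.314
finger_force: 40.3
time: 7.08
eef_pos: [0.6128, -0.1237, 0.0453]
tcp_rot: [0.67, 0.742, 0.0, 0.001]
contact_force: [0.1, -1.4, -0.1]
opening: 0.474
finger_force: 0.0
time: 7.42
eef_pos: [0.6171, -0.1256, 0.1361]
tcp_rot: [0.67, 0.742, 0.003, 0.007]
contact_force: [1.1, -0.6, 1.8]
opening: 0.47
finger_force: 0.0
((82.06568908691406, -1.200927734375), (101.2200927734375, 39.194732666015625), 89.76189422607422) 4263 [0.02826608 0.03288126 0.03468262]
```

```bash
python3 -m handwheel '[-0.086,0.233,0,0,0,-0.0095,-0.086,0.233,0,0,0,-0.0095,-0.086,0.233,0,0,0,-0.0095,-0.086,0.233,0,0,0,-0.0095,-0.086,0.233,0,0,0,-0.0095]' 0.65
python3 -m handwheel '[-0.086,0.233,0,0,0,-0.0095,-0.086,0.233,0,0,0,-0.0095,-0.086,0.233,0,0,0,-0.0095,-0.086,0.233,0,0,0,-0.0095,-0.086,0.233,0,0,0,-0.0095]' 
python3 -m handwheel '[-0.086,0.233,0,0,0,-0.0095,-0.086,0.233,0,0,0,-0.0095,0,0,0,0,0,0,0,0,0,0,0,0,0,0,0,0,0,0]'
cat > wl.py <<'E'
import sys
from h import *
s=ctrl.get_state(); p,d,c=snap('wrist',sys.argv[1]); W=world(d,c); m=(W[...,2]>.012)&(W[...,2]<.036)&(d>0)
q=s['tcp_rot']; a=2*np.degrees(np.arctan2(q[1],q[0]))-90
print(s['time'],s['eef_pos'],'closing',a,s['opening'])
n,l=cv2.connectedComponents(m.astype(np.uint8))
for i in range(1,n):
    k=l==i
    if k.sum()>1500:
        r,sz,an=cv2.minAreaRect((W[k][:,:2]*1000).astype(np.float32)); an=an if sz[0]>sz[1] else an+90
        print(k.sum(),np.round(r,1),np.round(sz,1),'axis',round(an,1),'px',np.argwhere(k).mean(0)[::-1].round(),'hsv',np.median(cv2.cvtColor(p,cv2.COLOR_BGR2HSV)[k],0))
E
python3 wl.py w4
```

```text
time: 7.88
eef_pos: [0.5463, 0.052, 0.1262]
tcp_rot: [0.698, 0.716, -0.0, -0.001]
contact_force: [0.8, 0.8, -0.3]
opening: 0.649
finger_force: 0.0
time: 8.3
eef_pos: [0.4818, 0.2267, 0.1264]
tcp_rot: [0.724, 0.69, -0.0, -0.0]
contact_force: [0.4, -0.5, -0.3]
opening: 0.65
finger_force: 0.0
time: 8.72
eef_pos: [0.4571, 0.2949, 0.1265]
tcp_rot: [0.734, 0.679, -0.001, -0.0]
contact_force: [0.0, 0.0, 0.6]
opening: 0.653
finger_force: 0.0
8.7167 [0.45706796 0.29491549 0.12648357] closing -4.412554260605006 0.6529334708094083
4663 [457.8 309.1] [91.8 28. ] axis 85.4 px [284. 194.] hsv [ 13. 143. 113.]
1784 [481.  201.2] [48.8 23. ] axis 0.4 px [323. 318.] hsv [ 17. 106. 139.]
```

```bash
python3 -m handwheel '[0,0,-0.2,0,0,0,0,0,-0.2,0,0,0,0,0,-0.21,0,0,0,0,0,0,0,0,0,0,0,0,0,0,0]'
python3 -m handwheel '[0,0,0,0,0,0,0,0,0,0,0,0,0,0,0,0,0,0,0,0,0,0,0,0,0,0,0,0,0,0]' 0.1 40
python3 -m handwheel '[0,0,0.15,0,0,0,0,0,0.25,0,0,0,0,0,0.25,0,0,0,0,0,0,0,0,0]'
```

```text
time: 9.18
eef_pos: [0.4566, 0.2932, 0.0339]
tcp_rot: [0.735, 0.678, -0.002, -0.001]
contact_force: [0.9, -0.0, 0.9]
opening: 0.647
finger_force: 0.0
time: 9.6
eef_pos: [0.4597, 0.2957, 0.0384]
tcp_rot: [0.734, 0.679, 0.002, 0.001]
contact_force: [0.4, -1.4, 6.6]
opening: 0.315
finger_force: 40.6
time: 9.93
eef_pos: [0.4622, 0.2973, 0.1422]
tcp_rot: [0.734, 0.679, 0.008, 0.003]
contact_force: [2.2, 0.2, 0.3]
opening: 0.307
finger_force: 44.9
```

```bash
python3 -m handwheel '[0.055,-0.2365,0,0,0,0.0095,0.055,-0.2365,0,0,0,0.0095,0.055,-0.2365,0,0,0,0.0095,0.055,-0.2365,0,0,0,0.0095,0.055,-0.2365,0,0,0,0.0095]'
python3 -m handwheel '[0.055,-0.2365,0,0,0,0.0095,0.055,-0.2365,0,0,0,0.0095,0.055,-0.2365,0,0,0,0.0095,0.055,-0.2365,0,0,0,0.0095,0.055,-0.2365,0,0,0,0.0095]'
python3 -m handwheel '[0.055,-0.2365,0,0,0,0.0095,0.055,-0.2365,0,0,0,0.0095,0,0,0,0,0,0,0,0,0,0,0,0,0,0,0,0,0,0]'
cat > cs.py <<'E'
import sys
from fit import *
s=ctrl.get_state(); p,d,c=snap('wrist',sys.argv[1]); W=world(d,c); W[d<=0]=9
q=s['tcp_rot']; print(s['time'],s['eef_pos'],'closing',2*np.degrees(np.arctan2(q[1],q[0]))-90,s['opening'],s['finger_force'])
print(fit(W,(527.3,-119.7,.103)))
E
python3 cs.py w5
```

```text
time: 10.35
eef_pos: [0.4989, 0.1164, 0.1337]
tcp_rot: [0.708, 0.706, 0.001, 0.0]
contact_force: [0.8, -0.5, -0.3]
opening: 0.311
finger_force: 44.9
time: 10.77
eef_pos: [0.5402, -0.0613, 0.1336]
tcp_rot: [0.681, 0.732, 0.0, 0.001]
contact_force: [0.7, 0.7, 0.0]
opening: 0.311
finger_force: 44.9
time: 11.18
eef_pos: [0.5562, -0.1303, 0.133]
tcp_rot: [0.671, 0.742, 0.0, -0.0]
contact_force: [-0.0, 0.3, -1.3]
opening: 0.309
finger_force: 44.9
11.1833 [ 0.55622533 -0.13025696  0.13304583] closing 5.75429341702818 0.30945081622140574 44.87387001514435
(array([ 5.27610714e+02, -1.20186531e+02,  1.02784173e-01]), np.float64(3.075313819627845))
```

```bash
python3 -m handwheel '[0,0,-0.2,0,0,0,0,0,-0.2,0,0,0,0,0,-0.13,0,0,0,0,0,-0.05,0,0,0,0,0,0,0,0,0]'
python3 -m handwheel '[0,0,0,0,0,0,0,0,0,0,0,0,0,0,0,0,0,0]' 0.47
python3 -m handwheel '[0,0,0.1,0,0,0,0,0,0.2,0,0,0,0,0,0.25,0,0,0,0,0.2,0.1,0,0,0,-0.12,0.2,0.1,0,0,0]'
python3 -m handwheel '[-0.12,0.2,0,0,0,0,-0.12,0.2,0,0,0,0,0,0,0,0,0,0,0,0,0,0,0,0]' 0.65
python3 wl.py w6
```

```text
time: 11.65
eef_pos: [0.5561, -0.1287, 0.0465]
tcp_rot: [0.67, 0.743, -0.0, -0.001]
contact_force: [0.6, -0.9, -0.4]
opening: 0.31
finger_force: 46.3
time: 11.9
eef_pos: [0.5568, -0.1299, 0.0466]
tcp_rot: [0.67, 0.742, 0.0, 0.0]
contact_force: [-0.3, -0.3, -0.0]
opening: 0.472
finger_force: 0.0
time: 12.32
eef_pos: [0.5417, -0.0715, 0.1625]
tcp_rot: [0.671, 0.741, 0.002, 0.004]
contact_force: [-0.3, 0.9, -0.2]
opening: 0.468
finger_force: 0.0
time: 12.65
eef_pos: [0.5017, -0.0091, 0.1588]
tcp_rot: [0.669, 0.743, 0.0, 0.0]
contact_force: [-0.5, 0.3, -0.0]
opening: 0.648
finger_force: 0.0
12.65 [ 0.50170545 -0.00908495  0.1588427 ] closing 5.95389470742046 0.64776635989259
4449 [475.   88.8] [86.  28.1] axis 89.6 px [262.  56.] hsv [ 13. 143. 121.]
4977 [554.6  81.5] [92.  28.5] axis 77.9 px [372.  76.] hsv [ 13. 143. 115.]
5250 [351.4  38.4] [28.7 92.3] axis 98.6 px [ 90. 107.] hsv [ 90. 182. 103.]
1988 [400.8 -95.9] [88.  41.2] axis 51.6 px [161. 286.] hsv [ 11.  147.   47.5]
9363 [ 515.5 -120.9] [142.  112.8] axis 5.8 px [289. 316.] hsv [ 16. 111. 102.]
3534 [637.6 -81.3] [ 52.8 128.8] axis 151.8 px [424. 287.] hsv [ 12. 143.  62.]
```

View pics/w6.png

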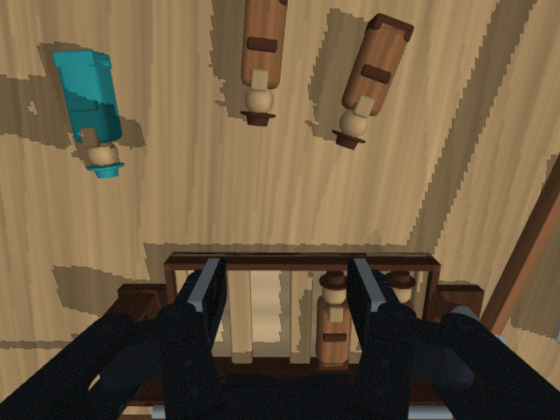

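Two figures are seen in their bays at (333,320) and (402,330). The remaining two are at (262,56) and (372,76), heads towards the case.

```bash
python3 -m handwheel '[0.093,0.174,-0.055,0,0,-0.05,0.093,0.174,-0.055,0,0,-0.05,0.093,0.174,-0.055,0,0,-0.05,0.093,0.174,-0.055,0,0,-0.05,0,0,0,0,0,0]'
python3 -m handwheel '[0,0,0,0,0,0,0,0,0,0,0,0]'
python3 wl.py w7
```

```text
time: 13.12
eef_pos: [0.5601, 0.0961, 0.1241]
tcp_rot: [0.779, 0.627, 0.0, -0.001]
contact_force: [-0.7, -0.1, 0.3]
opening: 0.653
finger_force: 0.0
time: 13.28
eef_pos: [0.5589, 0.0929, 0.1255]
tcp_rot: [0.778, 0.628, -0.0, 0.0]
contact_force: [-0.0, -0.6, -0.5]
opening: 0.651
finger_force: 0.0
13.2833 [0.5588636  0.09285676 0.12551026] closing -12.211713371138956 0.6507493920876392
6080 [531. 199.] [149.8  25.4] axis 0.0 px [173.  73.] hsv [ 18. 106. 132.]
4348 [553.6  82.2] [92.5 27.8] axis 77.9 px [281. 218.] hsv [ 13. 145. 108.]
4479 [474.8  96.2] [84.8 28.3] axis 89.7 px [168. 222.] hsv [ 13. 145.  84.]
3827 [349.4  49.7] [29.5 71.3] axis 98.6 px [ 37. 312.] hsv [ 90. 184. 115.]
```

```bash
python3 -m handwheel '[-0.013,0.02,-0.2,0,0,0,0,0,-0.2,0,0,0,0,0,-0.2,0,0,0,0,0,0,0,0,0,0,0,0,0,0,0]'
python3 -m handwheel '[0,0,0,0,0,0,0,0,0,0,0,0,0,0,0,0,0,0,0,0,0,0,0,0,0,0,0,0,0,0]' 0.1 40
python3 -m handwheel '[0,0,0.15,0,0,0,0,0,0.25,0,0,0,0,0,0.25,0,0,0,0,0,0,0,0,0]'
python3 -m handwheel '[-0.056,-0.195,0,0,0,0.0287,-0.056,-0.195,0,0,0,0.0287,-0.056,-0.195,0,0,0,0.0287,-0.056,-0.195,0,0,0,0.0287,-0.056,-0.195,0,0,0,0.0287]'
python3 -m handwheel '[-0.056,-0.195,0,0,0,0.0287,-0.056,-0.195,0,0,0,0.0287,0,0,0,0,0,0,0,0,0,0,0,0,0,0,0,0,0,0]'
python3 cs.py w8
```

```text
time: 13.75
eef_pos: [0.5551, 0.0957, 0.0347]
tcp_rot: [0.779, 0.627, -0.001, -0.001]
contact_force: [0.6, 0.9, 0.3]
opening: 0.65
finger_force: 0.0
time: 14.17
eef_pos: [0.5587, 0.0966, 0.0387]
tcp_rot: [0.778, 0.628, 0.002, 0.002]
contact_force: [-0.7, -0.7, 6.7]
opening: 0.317
finger_force: 40.4
time: 14.5
eef_pos: [0.5617, 0.097, 0.1426]
tcp_rot: [0.778, 0.628, 0.006, 0.005]
contact_force: [0.8, 0.6, 1.1]
opening: 0.309
finger_force: 39.7
time: 14.92
eef_pos: [0.514, -0.0505, 0.1338]
tcp_rot: [0.702, 0.712, 0.0, 0.001]
contact_force: [0.7, -0.4, -0.0]
opening: 0.312
finger_force: 39.7
time: 15.33
eef_pos: [0.4977, -0.1076, 0.1334]
tcp_rot: [0.67, 0.742, 0.0, 0.0]
contact_force: [0.2, 0.5, -0.6]
opening: 0.311
finger_force: 39.7
15.3333 [ 0.49772353 -0.10763047  0.13343027] closing 5.82128304790966 0.31100974372480245 39.685707092285156
(array([ 5.27790402e+02, -1.20353154e+02,  1.02445534e-01]), np.float64(4.206880245749703))
```

```bash
python3 -m handwheel '[0,-0.005,-0.2,0,0,0,0,0,-0.2,0,0,0,0,0,-0.13,0,0,0,0,0,-0.05,0,0,0,0,0,0,0,0,0]'
python3 -m handwheel '[0,0,0,0,0,0,0,0,0,0,0,0,0,0,0,0,0,0]' 0.47
python3 -m handwheel '[0,0,0.1,0,0,0,0,0,0.2,0,0,0,0,0,0.25,0,0,0,-0.0255,0.238,0,0,0,-0.0117,-0.0255,0.238,0,0,0,-0.0117]'
python3 -m handwheel '[-0.0255,0.238,0,0,0,-0.0117,-0.0255,0.238,0,0,0,-0.0117,-0.0255,0.238,0,0,0,-0.0117,-0.0255,0.238,0,0,0,-0.0117,0,0,0,0,0,0]' 0.65
python3 -m handwheel '[0,0,0,0,0,0,0,0,0,0,0,0]'
python3 wl.py w9
```

```text
time: 15.8
eef_pos: [0.4979, -0.1073, 0.0466]
tcp_rot: [0.669, 0.743, -0.0, -0.001]
contact_force: [0.6, 0.5, -0.1]
opening: 0.312
finger_force: 40.8
time: 16.05
eef_pos: [0.498, -0.1081, 0.0465]
tcp_rot: [0.67, 0.743, 0.0, 0.0]
contact_force: [-0.7, -0.2, 0.1]
opening: 0.469
finger_force: 0.0
time: 16.47
eef_pos: [0.4925, -0.0382, 0.1325]
tcp_rot: [0.685, 0.728, 0.002, 0.004]
contact_force: [0.2, -0.4, -0.2]
opening: 0.469
finger_force: 0.0
time: 16.88
eef_pos: [0.4733, 0.1105, 0.1288]
tcp_rot: [0.708, 0.706, 0.001, -0.001]
contact_force: [0.6, 0.0, 0.6]
opening: 0.647
finger_force: 0.0
time: 17.05
eef_pos: [0.4747, 0.1056, 0.1288]
tcp_rot: [0.709, 0.705, -0.0, 0.0]
contact_force: [0.7, -0.8, 0.2]
opening: 0.649
finger_force: 0.0
17.05 [0.47467289 0.10559102 0.12877604] closing -0.3839758366309667 0.6494804701018632
13265 [331.4 179.1] [91.4 55.4] axis 22.9 px [ 68. 103.] hsv [ 15. 120. 127.]
5736 [531.3 198.1] [ 24.9 149.9] axis 179.6 px [335.  72.] hsv [ 18. 106. 129.]
4214 [474.2  92.3] [92.5 27.9] axis 89.4 px [284. 218.] hsv [ 13. 145. 105.]
3672 [349.5  47.5] [28.8 76. ] axis 99.2 px [122. 275.] hsv [ 90. 185. 114.]
```

```bash
python3 -m handwheel '[0,0.005,-0.21,0,0,0,0,0,-0.21,0,0,0,0,0,-0.2,0,0,0,0,0,0,0,0,0,0,0,0,0,0,0]'
python3 -m handwheel '[0,0,0,0,0,0,0,0,0,0,0,0,0,0,0,0,0,0,0,0,0,0,0,0,0,0,0,0,0,0]' 0.1 40
python3 -m handwheel '[0,0,0.15,0,0,0,0,0,0.25,0,0,0,0,0,0.25,0,0,0,0,0,0,0,0,0]'
python3 -m handwheel '[-0.0305,-0.21,0,0,0,0.01,-0.0305,-0.21,0,0,0,0.01,-0.0305,-0.21,0,0,0,0.01,-0.0305,-0.21,0,0,0,0.01,-0.0305,-0.21,0,0,0,0.01]'
python3 -m handwheel '[-0.0305,-0.21,0,0,0,0.01,-0.0305,-0.21,0,0,0,0.01,0,0,0,0,0,0,0,0,0,0,0,0,0,0,0,0,0,0]'
python3 cs.py w10
```

```text
time: 17.52
eef_pos: [0.4735, 0.1051, 0.0343]
tcp_rot: [0.711, 0.704, -0.002, -0.002]
contact_force: [1.5, 0.1, 0.6]
opening: 0.649
finger_force: 0.0
time: 17.93
eef_pos: [0.4769, 0.1061, 0.0382]
tcp_rot: [0.71, 0.704, 0.002, 0.002]
contact_force: [0.6, -0.5, 7.3]
opening: 0.313
finger_force: 40.4
time: 18.27
eef_pos: [0.4798, 0.1066, 0.1417]
tcp_rot: [0.71, 0.704, 0.006, 0.005]
contact_force: [2.2, 0.1, 0.3]
opening: 0.317
finger_force: 39.7
time: 18.68
eef_pos: [0.4515, -0.0524, 0.1337]
tcp_rot: [0.681, 0.732, 0.0, 0.001]
contact_force: [0.5, 0.1, -0.6]
opening: 0.314
finger_force: 39.7
time: 19.1
eef_pos: [0.4426, -0.1139, 0.1333]
tcp_rot: [0.67, 0.742, 0.0, 0.0]
contact_force: [0.5, 0.1, -0.7]
opening: 0.315
finger_force: 39.7
19.1 [ 0.44256046 -0.11394352  0.13325611] closing 5.813299848973102 0.31513961059710777 39.65553045272827
(array([ 5.27560095e+02, -1.20137280e+02,  1.02918676e-01]), np.float64(5.260703782486152))
```

Place it, then back off to the left at height and check with the top and wrist cameras.

```bash
python3 -m handwheel '[0,0,-0.2,0,0,0,0,0,-0.2,0,0,0,0,0,-0.13,0,0,0,0,0,-0.05,0,0,0,0,0,0,0,0,0]'
python3 -m handwheel '[0,0,0,0,0,0,0,0,0,0,0,0,0,0,0,0,0,0]' 0.47
python3 -m handwheel '[0,0,0.1,0,0,0,0,0,0.2,0,0,0,0,0,0.25,0,0,0,0.06,0.238,0.05,0,0,0,0.06,0.238,0.05,0,0,0]'
python3 -m handwheel '[0.06,0.238,0,0,0,0,0.06,0.238,0,0,0,0,0.06,0.238,0,0,0,0,0.06,0.238,0,0,0,0,0.06,0.238,0,0,0,0]' 0
python3 - <<'E'
from fit import *
p,d,c=snap('top','top2'); W=world(d,c); print(ctrl.get_state()['time'])
q=np.array([527.5,-120.]); a=.1028; R=np.array([[np.cos(a),-np.sin(a)],[np.sin(a),np.cos(a)]])
D=(W[...,:2]*1000-q)@R
for b in (-84,-28,28,84):
    m=(abs(D[...,0]-b)<27)&(abs(D[...,1])<51)&(W[...,2]>.0265)&(W[...,2]<.045)
    r,s,an=cv2.minAreaRect(D[m].astype(np.float32)); print(b,np.round(r,1),np.round(s,1),an,m.sum(),np.percentile(W[m][:,2],[5,50,95]))
cv2.imwrite('pics/c2.png',cv2.resize(p[60:270,210:450],None,fx=2.5,fy=2.5,interpolation=cv2.INTER_CUBIC))
E
```

```text
time: 19.57
eef_pos: [0.4425, -0.1127, 0.0462]
tcp_rot: [0.669, 0.743, -0.0, -0.002]
contact_force: [0.6, 0.4, -1.0]
opening: 0.313
finger_force: 40.8
time: 19.82
eef_pos: [0.4431, -0.1138, 0.0466]
tcp_rot: [0.67, 0.743, 0.0, 0.0]
contact_force: [-0.5, -0.2, 0.6]
opening: 0.47
finger_force: 0.0
time: 20.23
eef_pos: [0.4625, -0.0436, 0.1471]
tcp_rot: [0.672, 0.741, 0.001, 0.003]
contact_force: [0.0, 0.6, -0.6]
opening: 0.466
finger_force: 0.0
time: 20.65
eef_pos: [0.5057, 0.1378, 0.1441]
tcp_rot: [0.67, 0.742, 0.0, 0.0]
contact_force: [0.9, -1.0, -0.3]
opening: 0.0
finger_force: 0.0
20.7
-84 [-81.2   3.2] [92.  28.3] 89.99039459228516 337 [0.02787593 0.03428434 0.03830402]
-28 [-26.2   1.1] [93.1 28.9] 89.60013580322266 331 [0.02840631 0.0343616  0.03851617]
28 [29.2  1.7] [29.1 90.9] 1.3713845014572144 336 [0.0280164  0.03419855 0.03836018]
84 [85.2  3.3] [28.7 92.7] 0.4770457148551941 323 [0.02797684 0.03452521 0.03843206]
```

View pics/c2.png

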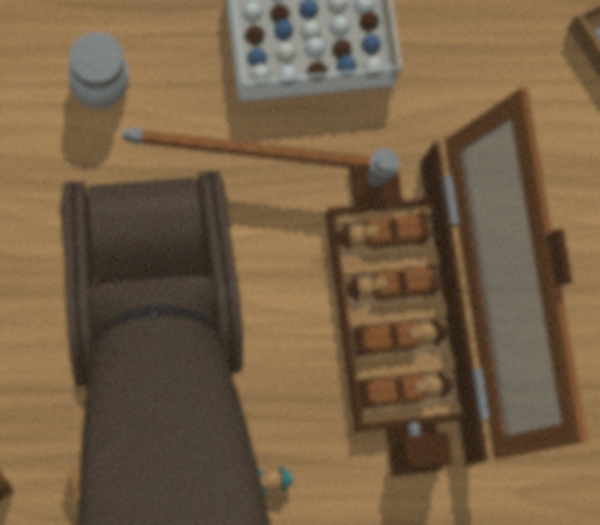

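All four figures lie in their bays (crop (390,232), (390,283), (400,335), (405,387)). The bar lies open from (382,165) to (130,133), with the tray and jar beyond it. Now I work out the closing arc.

Run:
```python
from h import *
z=np.load('pics/top2.npz'); W=world(z['d'],z)
for n,(u,v) in dict(jar=(249,85),traycorner=(305,99),tray2=(303,60),tip=(263,114)).items(): print(n,np.round(W[v,u],3))
piv=np.array([.6765,-.1045]); s=ctrl.get_state(); cur=s['eef_pos'][:2]; print(s['eef_pos'])
P=[]
for a in [1.8,1.6,1.4,1.2,1.0,.8,.6,.45,.3,.2,.1,.05,.0]:
    f=np.pi+.103-a; r=.2+.02*a/1.8; off=.018 if a>.05 else .016
    if a==1.8: off=.034
    P.append(piv+r*np.array([np.cos(f),np.sin(f)])+off*np.array([np.sin(f),-np.cos(f)]))
P=np.array([cur]+P); print(np.c_[P[1:],np.diff(P,axis=0)/.15].round(3))
```

```text
jar [0.781 0.187 0.065]
traycorner [0.769 0.038 0.005]
tray2 [0.861 0.044 0.045]
tip [0.705 0.151 0.058]
[0.50681942 0.1427198  0.14458299]
[[ 0.738  0.109  1.541 -0.222]
 [ 0.678  0.114 -0.397  0.03 ]
 [ 0.636  0.108 -0.286 -0.041]
 [ 0.595  0.094 -0.269 -0.096]
 [ 0.559  0.072 -0.242 -0.146]
 [ 0.528  0.043 -0.206 -0.189]
 [ 0.503  0.01  -0.163 -0.224]
 [ 0.49  -0.018 -0.091 -0.185]
 [ 0.481 -0.047 -0.061 -0.195]
 [ 0.477 -0.067 -0.024 -0.133]
 [ 0.475 -0.087 -0.011 -0.134]
 [ 0.475 -0.099  0.    -0.08 ]
 [ 0.476 -0.109  0.004 -0.067]]
```

```bash
python3 -m handwheel '[0.22,-0.032,0,0,0,0,0.22,-0.032,0,0,0,0,0.22,-0.032,0,0,0,0,0.22,-0.032,0,0,0,0,0.22,-0.032,0,0,0,0]' 0
python3 -m handwheel '[0.22,-0.032,0,0,0,0,0.22,-0.032,0,0,0,0,0,0,0,0,0,0,0,0,0,0,0,0]'
python3 -m handwheel '[0,0,-0.2,0,0,0,0,0,-0.2,0,0,0,0,0,-0.13,0,0,0,0,0,0,0,0,0,0,0,0,0,0,0]'
```

```text
time: 21.12
eef_pos: [0.6719, 0.1119, 0.1436]
tcp_rot: [0.67, 0.743, 0.0, 0.0]
contact_force: [1.1, -0.1, 0.0]
opening: 0.001
finger_force: 0.0
time: 21.45
eef_pos: [0.7373, 0.1017, 0.1424]
tcp_rot: [0.67, 0.742, -0.0, -0.001]
contact_force: [0.2, 0.7, -0.9]
opening: -0.001
finger_force: 0.0
time: 21.87
eef_pos: [0.7345, 0.1026, 0.0629]
tcp_rot: [0.67, 0.742, -0.001, -0.001]
contact_force: [-0.4, 1.3, -0.0]
opening: 0.002
finger_force: 0.0
```

```bash
python3 -m handwheel '[-0.125,0.025,0.01,0,0,0,-0.125,0.025,0.01,0,0,0,-0.125,0.025,0,0,0,0,-0.143,-0.02,0,0,0,0,-0.143,-0.02,0,0,0,0]'
python3 -m handwheel '[-0.135,-0.048,0,0,0,0,-0.135,-0.048,0,0,0,0,-0.121,-0.073,0,0,0,0,-0.121,-0.073,0,0,0,0]'
python3 -m handwheel '[-0.103,-0.095,0,0,0,0,-0.103,-0.095,0,0,0,0,-0.082,-0.112,0,0,0,0,-0.082,-0.112,0,0,0,0,0,0,0,0,0,0]'
python3 -m handwheel '[-0.091,-0.185,0,0,0,0,-0.03,-0.1,0,0,0,0,-0.03,-0.1,0,0,0,0,0,0,0,0,0,0,0,0,0,0,0,0]'
```

```text
time: 22.28
eef_pos: [0.6383, 0.108, 0.071]
tcp_rot: [0.67, 0.743, 0.002, 0.002]
contact_force: [0.3, 0.5, -0.7]
opening: -0.004
finger_force: 0.2
time: 22.62
eef_pos: [0.5613, 0.0712, 0.0706]
tcp_rot: [0.67, 0.743, 0.002, 0.002]
contact_force: [1.1, 0.6, -0.2]
opening: -0.0
finger_force: 0.2
time: 23.03
eef_pos: [0.5048, 0.0073, 0.0697]
tcp_rot: [0.671, 0.742, 0.001, 0.002]
contact_force: [-0.6, 0.2, -0.2]
opening: 0.0
finger_force: 0.0
time: 23.45
eef_pos: [0.484, -0.0491, 0.0691]
tcp_rot: [0.671, 0.742, 0.001, 0.002]
contact_force: [0.5, -0.2, 0.3]
opening: 0.0
finger_force: 0.0
```

```bash
python3 -m handwheel '[0,0,-0.04,0,0,0,-0.025,-0.06,0,0,0,0,-0.025,-0.06,0,0,0,0,-0.005,-0.06,0,0,0,0,0,-0.06,0,0,0,0]'
python3 -m handwheel '[0,-0.04,0,0,0,0,0,-0.04,0,0,0,0,0,-0.03,0,0,0,0,0,-0.03,0,0,0,0,0,0,0,0,0,0]'
python3 - <<'E'
from h import *
p,d,c=snap('wrist','w11'); print(ctrl.get_state()['eef_pos'])
p,d,c=snap('scene','s2'); W=world(d,c)
q=np.array([527.5,-120.]); a=.1028; R=np.array([[np.cos(a),-np.sin(a)],[np.sin(a),np.cos(a)]]); D=(W[...,:2]*1000-q)@R
m=(W[...,2]>.047)&(W[...,2]<.061)&(D[...,1]>-40)&(D[...,1]<60)&(abs(D[...,0])<125)
vx,vy,x0,y0=cv2.fitLine(D[m].astype(np.float32),cv2.DIST_HUBER,0,.01,.01).ravel(); print(m.sum(),vy/vx,y0-x0*vy/vx)
E
```

```text
time: 23.87
eef_pos: [0.4738, -0.0854, 0.0609]
tcp_rot: [0.67, 0.742, -0.0, -0.0]
contact_force: [-0.6, 0.4, 0.5]
opening: 0.001
finger_force: 0.2
time: 24.28
eef_pos: [0.4747, -0.1064, 0.0614]
tcp_rot: [0.67, 0.742, 0.0, 0.0]
contact_force: [0.8, -1.1, -0.0]
opening: 0.001
finger_force: 0.0
[ 0.47455674 -0.10646475  0.06132652]
466 -0.01713573 1.7226188
```

View pics/w11.png

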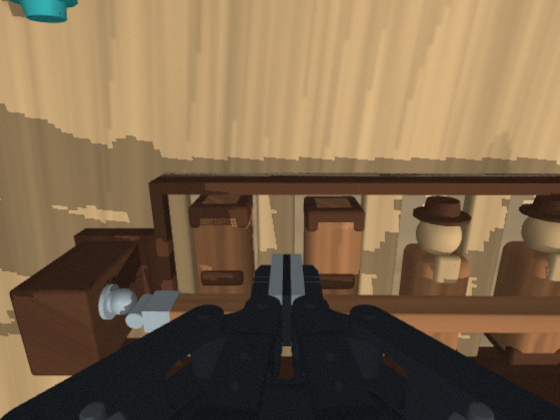

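The wrist view shows all figures still in their bays, the bar running across at row 310 and its tip (155,310) at the catch ball (120,300). No firm contact is felt yet, so I keep pushing in small steps.

```bash
python3 -m handwheel '[0,-0.02,0,0,0,0,0,0,0,0,0,0]'
python3 -m handwheel '[0,-0.02,0,0,0,0,0,0,0,0,0,0]'
python3 -m handwheel '[0,-0.02,0,0,0,0,0,0,0,0,0,0]'
```

```text
time: 24.55
eef_pos: [0.4744, -0.1093, 0.0612]
tcp_rot: [0.67, 0.742, -0.0, 0.0]
contact_force: [-0.5, -1.0, -0.0]
opening: -0.002
finger_force: 0.0
time: 24.72
eef_pos: [0.4743, -0.1101, 0.0612]
tcp_rot: [0.671, 0.741, 0.002, -0.002]
contact_force: [1.7, 8.2, 1.9]
opening: 0.003
finger_force: 3.9
time: 24.88
eef_pos: [0.4742, -0.1105, 0.0611]
tcp_rot: [0.672, 0.741, 0.004, -0.004]
contact_force: [2.4, 17.6, 5.7]
opening: -0.001
finger_force: 8.6
```

```bash
python3 -m handwheel '[0,0.04,0,0,0,0,0,0.15,0.1,0,0,0,0,0.1,0.25,0,0,0,0,0,0.27,0,0,0,0,0,0.27,0,0,0]'
python3 -m handwheel '[0,0,0.27,0,0,0,0,0,0.2,0,0,0,0.12,-0.22,0,0,0,0,0.12,-0.22,0,0,0,0,0.12,-0.22,0,0,0,0]'
python3 -m handwheel '[0.12,-0.22,0,0,0,0,0,-0.25,0,0,0,0,0,-0.25,0,0,0,0,0,-0.14,0,0,0,0,0,0,0,0,0,0]'
python3 - <<'E'
from h import *
for n in('top','scene'):
    p,d,c=snap(n,n+'3'); W=world(d,c)
    q=np.array([527.5,-120.]); a=.1028; R=np.array([[np.cos(a),-np.sin(a)],[np.sin(a),np.cos(a)]]); D=(W[...,:2]*1000-q)@R
    m=(W[...,2]>.047)&(W[...,2]<.061)&(D[...,1]>-30)&(D[...,1]<45)&(abs(D[...,0])<125)
    if m.sum()>30:
        vx,vy,x0,y0=cv2.fitLine(D[m].astype(np.float32),cv2.DIST_HUBER,0,.01,.01).ravel(); print(n,m.sum(),'slope',vy/vx,'y at 150',y0+(150-x0)*vy/vx,'y at -110',y0+(-110-x0)*vy/vx)
    cv2.imwrite('pics/c3%s.png'%n,cv2.resize(p[90:260,320:460] if n=='top' else p[220:360,140:310],None,fx=3.5,fy=3.5,interpolation=cv2.INTER_CUBIC))
s=ctrl.get_state(); print(s['time'],s['eef_pos'],(s['eef_pos'][:2]*1000-q)@R)
E
```

```text
time: 25.3
eef_pos: [0.4733, -0.0704, 0.1953]
tcp_rot: [0.669, 0.743, -0.001, -0.001]
contact_force: [1.7, -0.4, -0.0]
opening: -0.002
finger_force: 0.0
time: 25.72
eef_pos: [0.5291, -0.1715, 0.2668]
tcp_rot: [0.67, 0.743, 0.0, 0.002]
contact_force: [-0.2, 1.0, -0.8]
opening: -0.002
finger_force: 0.0
time: 26.13
eef_pos: [0.5456, -0.3039, 0.2645]
tcp_rot: [0.672, 0.741, -0.001, 0.0]
contact_force: [-0.8, 0.2, 1.0]
opening: -0.0
finger_force: 0.0
top 460 slope -0.00578658 y at 150 -0.5619579 y at -110 0.9425529
scene 443 slope -0.0074660075 y at 150 -0.8503709 y at -110 1.0907911
26.2333 [ 0.54586556 -0.30003286  0.26458902] [  -0.2061969  -180.96707809]
```

View pics/c3scene.png

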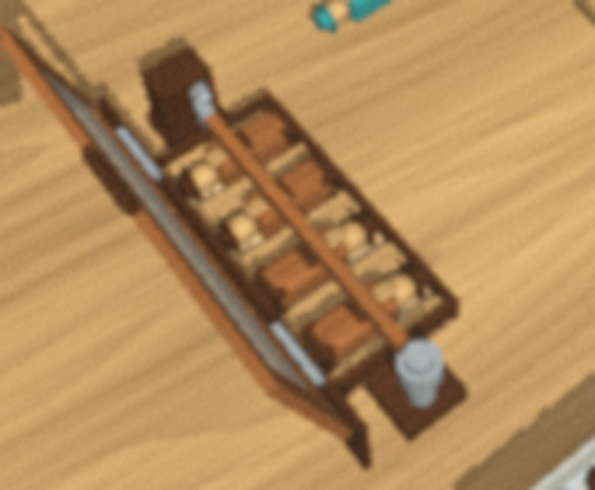

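The scene view shows the bar shut over all four figures with its tip at the catch (200,98). The line fit gives about 0.006 rad, within measuring error of fully shut. Now the cover.

```bash
python3 -m handwheel '[0,0,-0.2,0,0,0,0,0,-0.2,0,0,0,0,0,-0.17,0,0,0,0,0,0,0,0,0,0,0,0,0,0,0]'
python3 - <<'E'
import numpy as np
from plant import ctrl
s=ctrl.get_state(); q=np.array([527.5,-120.]); t=.1028; R=np.array([[np.cos(t),-np.sin(t)],[np.sin(t),np.cos(t)]])
cc=(s['eef_pos'][:2]*1000-q)@R; print(s['eef_pos'],cc)
P=[(cc[1],s['eef_pos'][2]*1000)]
A=[1.5,1.3,1.1,.9,.7,.5,.4,.3,.2,.1,.05,0]
for a in A:
    S=97; P.append((-62+S*np.cos(a)-8*np.sin(a)-11,64+S*np.sin(a)+8*np.cos(a)+19))
P=np.array(P); d=np.diff(P,axis=0)/150
for a,p,e in zip(A,P[1:],d): print(a,p.round(1),'rows xyz',np.round([-.1026*e[0],.9947*e[0],e[1]],3))
E
```

```text
time: 26.65
eef_pos: [0.5456, -0.2974, 0.1782]
tcp_rot: [0.67, 0.743, -0.0, -0.002]
contact_force: [0.6, -0.8, 0.1]
opening: 0.0
finger_force: 0.0
[ 0.5455934  -0.29737403  0.17821199] [  -0.2040721  -178.29435117]
1.5 [-74.1 180.3] rows xyz [-0.071  0.691  0.014]
1.3 [-54.8 178.6] rows xyz [-0.013  0.128 -0.011]
1.1 [-36.1 173.1] rows xyz [-0.013  0.124 -0.037]
0.9 [-19. 164.] rows xyz [-0.012  0.114 -0.061]
0.7 [ -4.  151.6] rows xyz [-0.01   0.1   -0.082]
0.5 [  8.3 136.5] rows xyz [-0.008  0.081 -0.101]
0.4 [ 13.2 128.1] rows xyz [-0.003  0.033 -0.056]
0.3 [ 17.3 119.3] rows xyz [-0.003  0.027 -0.059]
0.2 [ 20.5 110.1] rows xyz [-0.002  0.021 -0.061]
0.1 [ 22.7 100.6] rows xyz [-0.002  0.015 -0.063]
0.05 [23.5 95.8] rows xyz [-0.001  0.005 -0.032]
0 [24. 91.] rows xyz [-0.     0.003 -0.032]
```

```bash
python3 -m handwheel '[-0.009,0.09,0,0,0,0,-0.009,0.09,0,0,0,0,-0.009,0.09,0,0,0,0,-0.005,0.05,0,0,0,0,-0.005,0.05,0,0,0,0]'
python3 -m handwheel '[-0.005,0.05,0,0,0,0,-0.005,0.05,0,0,0,0,-0.005,0.05,0,0,0,0,-0.005,0.05,0,0,0,0,-0.005,0.05,0,0,0,0]'
python3 -m handwheel '[-0.005,0.05,0,0,0,0,-0.005,0.05,0.01,0,0,0,-0.0045,0.043,-0.004,0,0,0,-0.0045,0.043,-0.004,0,0,0,-0.0045,0.043,-0.003,0,0,0]'
python3 -m handwheel '[-0.0045,0.041,-0.012,0,0,0,-0.0045,0.041,-0.012,0,0,0,-0.0045,0.041,-0.012,0,0,0,0,0,0,0,0,0]'
python3 - <<'E'
from h import *
s=ctrl.get_state(); q=np.array([527.5,-120.]); t=.1028; R=np.array([[np.cos(t),-np.sin(t)],[np.sin(t),np.cos(t)]])
print(s['eef_pos'],(s['eef_pos'][:2]*1000-q)@R)
p,d,c=snap('scene','s4'); cv2.imwrite('pics/c4.png',p[180:380,80:340].repeat(2,0).repeat(2,1))
E
```

```text
time: 27.07
eef_pos: [0.5413, -0.243, 0.1813]
tcp_rot: [0.669, 0.743, -0.0, 0.002]
contact_force: [-0.4, -3.1, 2.7]
opening: 0.003
finger_force: 1.7
time: 27.48
eef_pos: [0.5379, -0.2078, 0.1835]
tcp_rot: [0.67, 0.742, -0.001, 0.003]
contact_force: [-3.9, -3.2, 14.0]
opening: -0.001
finger_force: 2.1
time: 27.9
eef_pos: [0.5335, -0.1713, 0.1791]
tcp_rot: [0.67, 0.742, 0.0, 0.0]
contact_force: [1.5, -1.9, 0.2]
opening: 0.004
finger_force: 1.2
time: 28.23
eef_pos: [0.5304, -0.1517, 0.1726]
tcp_rot: [0.67, 0.743, -0.0, -0.002]
contact_force: [0.2, 0.2, -1.0]
opening: 0.001
finger_force: 0.0
[ 0.5304152  -0.15173839  0.17263906] [ -0.35714961 -31.86998944]
```

View pics/c4.png

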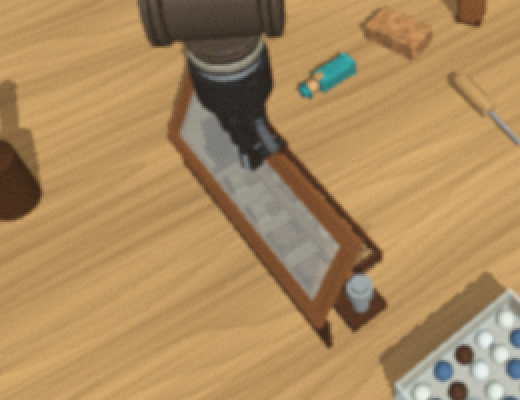

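The cover is past upright at about 1.07 rad, with the fingertips on its outer face at (255,150). I carry on down in slow steps.

```bash
python3 -m handwheel '[-0.003,0.029,-0.019,0,0,0,-0.003,0.029,-0.019,0,0,0,-0.003,0.029,-0.019,0,0,0,-0.0025,0.025,-0.0205,0,0,0,-0.0025,0.025,-0.0205,0,0,0]'
python3 -m handwheel '[-0.0025,0.025,-0.0205,0,0,0,-0.0025,0.025,-0.0205,0,0,0,-0.002,0.02,-0.025,0,0,0,-0.002,0.02,-0.025,0,0,0,-0.002,0.02,-0.025,0,0,0]'
python3 -m handwheel '[-0.002,0.02,-0.025,0,0,0,-0.0015,0.017,-0.025,0,0,0,-0.0015,0.017,-0.025,0,0,0,-0.001,0.008,-0.018,0,0,0,-0.001,0.008,-0.018,0,0,0]'
python3 -m handwheel '[-0.001,0.008,-0.018,0,0,0,-0.001,0.008,-0.018,0,0,0,-0.001,0.008,-0.018,0,0,0,-0.001,0.007,-0.018,0,0,0,-0.001,0.007,-0.018,0,0,0]'
```

```text
time: 28.7
eef_pos: [0.5293, -0.1325, 0.1592]
tcp_rot: [0.67, 0.742, 0.0, -0.0]
contact_force: [-0.1, -0.6, 2.2]
opening: -0.002
finger_force: 1.0
time: 29.12
eef_pos: [0.5277, -0.116, 0.1416]
tcp_rot: [0.67, 0.742, 0.0, -0.0]
contact_force: [0.5, 0.1, 2.9]
opening: -0.0
finger_force: 0.9
time: 29.53
eef_pos: [0.5266, -0.1056, 0.125]
tcp_rot: [0.67, 0.742, 0.0, -0.0]
contact_force: [0.0, 0.6, 2.6]
opening: -0.003
finger_force: 0.7
time: 29.95
eef_pos: [0.526, -0.1003, 0.1117]
tcp_rot: [0.67, 0.742, -0.0, 0.0]
contact_force: [0.8, -1.1, 1.4]
opening: 0.003
finger_force: 0.7
```

Now 0.112; expected bottom 0.091.

```bash
python3 -m handwheel '[0,0.004,-0.018,0,0,0,0,0.004,-0.018,0,0,0,0,0.004,-0.018,0,0,0,0,0.004,-0.018,0,0,0,0,0.003,-0.018,0,0,0]'
python3 -m handwheel '[0,0,-0.015,0,0,0,0,0,-0.015,0,0,0,0,0,-0.012,0,0,0,0,0,-0.01,0,0,0,0,0,0,0,0,0]'
```

```text
time: 30.37
eef_pos: [0.5257, -0.0973, 0.0979]
tcp_rot: [0.67, 0.742, -0.0, -0.0]
contact_force: [-0.2, 0.8, 1.3]
opening: -0.003
finger_force: 0.7
time: 30.78
eef_pos: [0.5258, -0.0974, 0.091]
tcp_rot: [0.67, 0.742, -0.0, -0.001]
contact_force: [-2.6, 1.6, 4.8]
opening: -0.005
finger_force: 2.5
```

```bash
python3 -m handwheel '[0,0,-0.01,0,0,0,0,0,0,0,0,0]'
python3 -m handwheel '[0,0,-0.01,0,0,0,0,0,0,0,0,0,0,0,0,0,0,0]'
```

```text
time: 30.95
eef_pos: [0.5258, -0.0974, 0.091]
tcp_rot: [0.67, 0.742, -0.001, -0.001]
contact_force: [-5.2, 1.8, 11.6]
opening: 0.005
finger_force: 6.2
time: 31.2
eef_pos: [0.5259, -0.0974, 0.0909]
tcp_rot: [0.67, 0.742, -0.001, -0.001]
contact_force: [-8.9, 3.6, 19.0]
opening: -0.001
finger_force: 9.7
```

The force climbs without motion at exactly the predicted height, so the cover is on its stop. I lift away and verify.

```bash
python3 -m handwheel '[0,0,0.06,0,0,0,0,0,0.2,0,0,0,0,0,0.25,0,0,0,0,0.25,0.1,0,0,0,0,0.25,0,0,0,0]'
python3 -m handwheel '[0,0.25,0,0,0,0,0,0.25,0,0,0,0,0,0.25,0,0,0,0,0,0.25,0,0,0,0,0,0,0,0,0,0]'
python3 - <<'E'
from h import *
q=np.array([527.5,-120.]); t=.1028; R=np.array([[np.cos(t),-np.sin(t)],[np.sin(t),np.cos(t)]])
for n in('top','scene'):
    p,d,c=snap(n,n+'5'); W=world(d,c); D=(W[...,:2]*1000-q)@R
    m=(abs(D[...,0])<150)&(abs(D[...,1])<55)&(W[...,2]>.03)&(W[...,2]<.12)
    h=(abs(D[...,1])>45)&m
    print(n,np.polyfit(D[m][:,1],W[m][:,2]*1000,1),'frame only',np.polyfit(D[h][:,1],W[h][:,2]*1000,1),m.sum(),h.sum())
cv2.imwrite('pics/c5.png',np.vstack([p[200:350,100:360].repeat(2,0).repeat(2,1)]))
print(ctrl.get_state()['time'],ctrl.get_state()['eef_pos'])
E
```

```text
time: 31.62
eef_pos: [0.5292, -0.024, 0.1848]
tcp_rot: [0.672, 0.741, 0.002, 0.005]
contact_force: [0.1, 0.1, -0.3]
opening: -0.002
finger_force: 0.0
time: 32.03
eef_pos: [0.5251, 0.1326, 0.1789]
tcp_rot: [0.668, 0.744, 0.001, -0.001]
contact_force: [-1.0, 0.3, 0.3]
opening: -0.004
finger_force: 0.0
top [2.76318816e-03 6.92763339e+01] frame only [1.08369629e-03 7.11702352e+01] 5200 954
scene [-2.54443681e-03  6.95344375e+01] frame only [1.12072984e-03 7.14436133e+01] 4865 879
32.1333 [0.52557458 0.12862117 0.17871722]
```

View pics/c5.png

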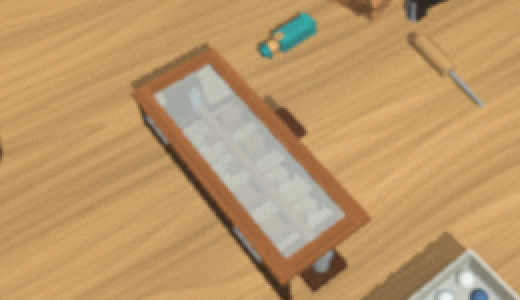

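The cover lies level (slope 0.001 rad, top at 71 mm) over the shut bar and all four figures, and the arm is clear. I hand the job in.

```bash
python3 -c "
from plant import ctrl
print(ctrl.sign_off())"
```

```text
the job is handed in; nothing more can be done
None
```

All four small figures are in their bays, the keeper bar is shut and the cover is down on its stop. The job was handed in after about 32 s of the 208 s allowed, and no verdict came back.

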